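Clip the display shelf onto the slotted stand

ROBOT

A 6-joint arm with a two-finger parallel gripper is mounted at the origin on the work surface. World frame = base frame: x ahead of the robot, y to its left, z up, the work surface at z = 0. Lengths are in m, angles in rad, forces in N, time in s.
With the tool pointing down it reaches from about 0.375 to 0.9 m from the base axis. Payload 3.1 kg.
Tool frame: the origin (TCP) lies on the centre line of the jaws, within the pads' length; the fingertips stand 11 mm ahead of it and the grasp point (between the pads) lies 8 mm behind it; x points along the fingers, y is the direction in which the jaws open and shut, and the axes are right-handed (so a half turn about x gives the same grasp; the last joint's range is limited). The gripper opens to 87 mm and grips with 3 to 60 N. Pads are 19 mm wide; open, the fingers measure 117 mm over their backs; the gripper's body (75 mm by 190 mm) begins 51 mm behind the grasp point.
Start: joints at [1.159, 0.527, 1.433, -0, 1.181, -0.178], TCP at [0.145, 0.608, 0.234] pointing down, gripper open.
Joint ranges: [-3.08, 3.08], [-0.75, 2.2], [0.22, 2.44], [-1.43, 4.57], [0, 2.65], [-2.85, 2.85]. Speed limits (rad/s): [2.79, 2.79, 3.14, 3.14, 3.14, 3.14].

INTERFACE

Orientations are given as a unit quaternion [x, y, z, w].
In Python, from rig import robot, camera, camera_info gives the robot as it stands.
- The arm moves only by the shell command python3 -m inch 'ROWS' [FORCE]. ROWS is JSON, a list that holds one entry, the list of rows, each a list of 5 numbers: the shift along the tool's x, y, z in cm, then the turn about the tool's x in rad, then the opening, from 0 (shut) to 1 (fully open). A call has 1 to 8 rows; each row shifts and turns the pose as measured when the row begins, along the tool's axes as they then stand; what a row does not reach is not made up. A row lasts 1/12 s, in which the tool goes at most 41.7 mm and 7.16 degrees, less where a joint would pass 70% of its speed; a pose out of reach is approached as far as the arm can. A call with a gripper value outside its range is refused whole. The fingers move at their own pace and stop on an object; FORCE is the grip in N (left out, the last holds). Time passes only in rows, so rows that do not move let the fingers close. It gives the time, the measured TCP pose, the force and the opening at its end, in the units of the state.
- robot.get_obs(): the state, without advancing time (a new reading comes with each control period).
- camera(name): name is "scene" or "top" or "wrist"; returns the picture (384x512x3 uint8, red, green, blue); there is no depth.
- camera_info(name): a dict with "camera_matrix" (3x3 intrinsics, pixels), "rvec" (rotation vector, rad) and "tvec" (3), from world to camera coordinates, as OpenCV has them. Camera axes: x right, y down, z forward; pixel columns grow to the right and rows downward; lengths in m; the calibration is good to about 2 mm. A picture is of the moment at which its call begins: read the wrist's pose just before it. camera_info takes no time and is no camera call; for the wrist camera it gives the pose at the moment of the call.
- robot.hand_in(): hands the job in, once; it reports no verdict.
The state is a dict: "time": time; "q": joint angles; "joint_velocities": joint speeds; "joint_torque": joint torques, N m; "position": TCP position; "tool_rot": TCP orientation; "ft_force": force on the tool from outside, world axes, zero at the start; "moment": the same for the moment, N m; "grip_width": finger opening in m.
Only numpy, scipy, OpenCV 4.12 (cv2) and the standard library are available. Lean on these libraries where they do the work, as an engineer would, in place of code of your own. Each camera call takes 0.05 s, during which the arm holds its last target. There are 200 camera calls.

TASK

Pick up the small steel shelf that has two claws on its back, hook both claws into the top pair of slots of the display stand, and press it down until the spring catch snaps over its tab and it sits fully home; then let go. Feel for the slots and be gentle, as the stand's height is only roughly known and must not be forced, keep the shelf upright, and leave the other things on the table where they are.

Things in the scene. Friction and masses are not known exactly. Their poses are not given: they have to be found in the camera images.
- shelf: The loose clip-on shelf, bare sheet steel, 0.2 to 0.42 kg, standing on its floor plate. Origin: underside level, rear face of its back plate, middle of its width; +x out of the rear (the way the claws point), +z up. Floor plate 110 deep (x -110 to 0), 100 wide, 4 thick, front lip 14 high; back plate 100 wide, 60 high, 4 thick (x -4 to 0). Keep it within 30 degrees of upright.
- rib (a point): Top middle of the shelf's upright rib, the part to grip, 31 mm before the rear face and 70 above the underside. The rib is 12 mm thick (across y), runs along x from -58 to -4 mm at this height, and is only 28 mm high in front of that; it stands on the floor plate.
- claw_left (a point): Lowest rear edge of the shelf's claw at its +y side: shelf frame (10.5, 35, 27.5) mm. Each claw is 6 mm wide (y) and 24.5 high (z 27.5 to 52): a shank (z 45 to 52) out of the back plate, then a tip 5 mm thick (x 5.5 to 10.5) hanging down to z 27.5, so it hooks behind a 4 mm sheet.
- claw_right (a point): The same point of the other claw, at -y: shelf frame (10.5, -35, 27.5) mm.
- tab (a point): Rear end of the rounded tab on the shelf's back, midway between the claws: shelf frame (9, 0, 18) mm; 18 mm wide, 6 thick. It has to go down past the stand's catch.
- stand: Display stand, fixed: dark foot 170 x 180 x 14 mm (x -40 to 130) with two bright slotted uprights, 24 wide, 4 mm sheet, hollow behind, centred at y -35 and +35. Origin: on the table, in the plane of the uprights' front faces, midway between; faces look along -x, z up. With the back plate flat on the faces the shelf's origin is at x = 0 here. Shelf against stand: never over 40 N.
- slot_left (a point): Nominal middle of the lower edge of the top slot in the +y upright: stand frame (0, 35, 195) mm. The uprights telescope in the foot and were clamped by hand: slots, catch and rest pad truly sit higher or lower than nominal by one common unknown amount, -9 to +9 mm, which no reading shows. Slots: 11 wide, 26.5 high, three per upright, 50 apart; uprights end at z 236.
- slot_right (a point): The same for the -y upright: stand frame (0, -35, 195) mm. The claws pass into the top slots with the shelf's origin 167.5 to 169.5 mm (plus the unknown offset) above the table, else they hit the sheet. Push in until the back plate touches (x = 0), then press straight down: fully home, shanks on the slots' lower edges, the origin is at 150 mm plus the offset.
- latch_place (a point): Nominal height of the catch's nose, midway between the uprights (stand frame (0, 0, 177.5) mm; the nose is 5 mm behind this). From 17 to 14 mm above home down, the tab pushes the catch back: pressing takes up to some 6 to 12 N; this falls away as the catch snaps over the tab 1 to 2 mm above home; then comes a hard stop on the slots' lower edges.
- catch (a joint): The sprung catch between the uprights: 0 m when out (its rest), up to 0.007 when pushed back (+x of the stand). The tab pushes it back some 2 to 4 mm in passing, and it snaps out to 0 once the tab is below it.
- seat (a joint): Small black rest pad that juts out 12 mm before the uprights, midway between them, 16 mm wide: 0 m when up, grows as it is pushed down, at most 0.006. Its light spring gives way to the shelf's own weight. Its top is 3 mm above the shelf's home level, so a shelf that is fully home holds it down by about 3 mm.
- tray: Loose desk tray of the same steel, 110 x 100 mm, 18 mm high, with a 36 mm high middle rib but no back plate and no claws. Origin: underside, middle of its +x edge. A bystander, it may stand on either side, in the place where the shelf might have been.
- lighthouse: White paper model lighthouse, 55 mm square foot, 130 mm high, origin at the centre of its underside. A bystander.
- cup: White plastic cup, 72 mm across, 90 mm high, origin at the centre of its underside. A bystander.
- glue: White glue bottle, 44 mm across, 110 mm high, origin at the centre of its underside. A bystander.
- crayons: Yellow crayon box lying flat, 70 x 110 x 22 mm, origin at the centre of its underside. A bystander.
Mind the look-alikes: they are no part of the job. What is shaped like the shelf but purple is not meant.

How it is judged:
On the way, in this order (a step that is already met when the one before it is completed fails the run):
1. the shelf is lifted clear of the table (height (world z) of shelf above 0.05 m), for 0.2 s.
2. the claws are in the top slots, the back plate against the uprights, not yet pressed down (x of shelf in the frame of stand between -0.004 and 0.004 m and y of shelf in the frame of stand between -0.006 and 0.006 m and z of shelf in the frame of stand between 0.157 and 0.182 m), for 0.05 s.
3. pressing down, the tab pushes the catch aside (value of joint catch above 0.0015 m and z of shelf in the frame of stand below 0.177 m), for 0.01 s.
At the end, for the whole second after the job is handed in: The shelf hangs in the top slots, back plate within 4 mm of the uprights, within 6 mm sideways, within 7 degrees of level and square, origin 138 to 162 mm up, fully down on the rest pad (pushed over 1.8 mm), the catch sprung back out (within 0.6 mm), released and at rest (x of shelf in the frame of stand between -0.004 and 0.004 m and y of shelf in the frame of stand between -0.006 and 0.006 m and z of shelf in the frame of stand between 0.138 and 0.162 m and value of joint seat above 0.0018 m and value of joint catch below 0.0006 m and angle between the x axis of shelf and the x axis of stand, either way round below 0.12 rad and angle between shelf's own z axis and vertical below 0.12 rad and linear speed of shelf below 0.02 m/s); the robot touches nothing.
It fails at once if the shelf and the stand are pressed together with more than 40 N (contact force between shelf and stand above 40 N).
It fails at once if the shelf is tipped by more than 30 degrees (angle between shelf's own z axis and vertical above 0.52 rad).
It fails at once if a bystander (tray, lighthouse, cup, glue bottle, crayons) is moved by more than 25 mm (distance of any of tray, lighthouse, cup, glue, crayons from where it was at the start of the episode above 0.025 m).
It also fails if it takes over 72 s, if anything falls off the work surface, if the arm or the gripper's body presses on something with over 40 N, if the wrist force passes 120 N, or if a joint passes its speed limit or range.

## Working session

There is one attempt and no reset: what is moved stays moved. The work goes in short steps, Python scripts to look and compute and a shell command to move; the robot and the scene stay as the last step left them, time stands still between calls to the robot, and variables do not carry over. Pictures are saved under pics/ and viewed, about 8 in all and at most 12, crops included, and the job is handed in when it is done.

```bash
ls; mkdir -p pics
python3 - <<'E'
from rig import robot,camera,camera_info
import cv2,numpy as np
for n in("scene","top"):
    cv2.imwrite(f"pics/{n}0.png",camera(n)[:,:,::-1]); i=camera_info(n); print(n,i)
print(robot.get_obs())
E
```

```text
pics
scene {'camera_matrix': array([[409.31242954,   0.        , 249.95521933],
       [  0.        , 409.31242954, 187.3541595 ],
       [  0.        ,   0.        ,   1.        ]]), 'rvec': array([ 2.14607677,  1.39704594, -0.47186372]), 'tvec': array([-0.24011625, -0.25485586,  1.52261866])}
top {'camera_matrix': array([[470.96542247,   0.        , 256.96883347],
       [  0.        , 470.96542247, 194.46769882],
       [  0.        ,   0.        ,   1.        ]]), 'rvec': array([ 2.16415976, -2.13147992,  0.16641634]), 'tvec': array([0.06733471, 0.50220092, 1.44709719])}
{'time': 0.1, 'q': array([ 1.15852036e+00,  5.28358812e-01,  1.43375897e+00, -2.72014653e-05,
        1.18141020e+00, -1.78501176e-01]), 'joint_velocities': array([ 0.00046138, -0.002746  , -0.00309759,  0.00096845,  0.0004278 ,
        0.00124706]), 'joint_torque': array([ 8.95746871e-05, -4.40987170e+01, -1.77152002e+01,  6.34907233e-02,
        5.34442754e-02, -3.60766717e-05]), 'position': array([0.14450338, 0.60741417, 0.23268315]), 'tool_rot': array([ 0.08180293,  0.70247258, -0.08311731,  0.70209121]), 'ft_force': array([-0.59486255,  0.33553743, -0.29796003]), 'moment': array([ 0.01263944, -0.01031441,  0.02000683]), 'grip_width': 0.08734951053680898}
```

View pics/top0.png

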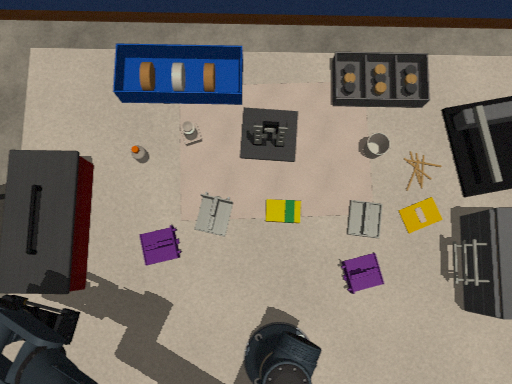

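View pics/scene0.png

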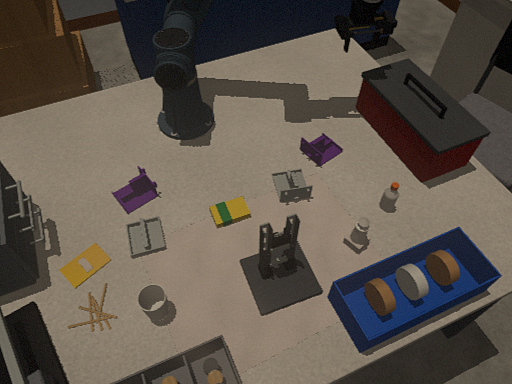

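The shelf, with back plate and claws facing the stand, is at about (214,214) in the top view. The tray is at (364,218) and the stand at (269,135). I'll enlarge the shelf and stand for exact corners.

Run:
```python
import cv2,numpy as np
a=cv2.imread("pics/top0.png")
L=cv2.resize(a[180:250,180:250],None,fx=5.7,fy=5.7,interpolation=cv2.INTER_CUBIC)
R=cv2.resize(a[100:170,235:305],None,fx=5.7,fy=5.7,interpolation=cv2.INTER_CUBIC)
cv2.imwrite("pics/crop0.png",np.hstack([L,R]))
```

```text
(no output)
```

View pics/crop0.png

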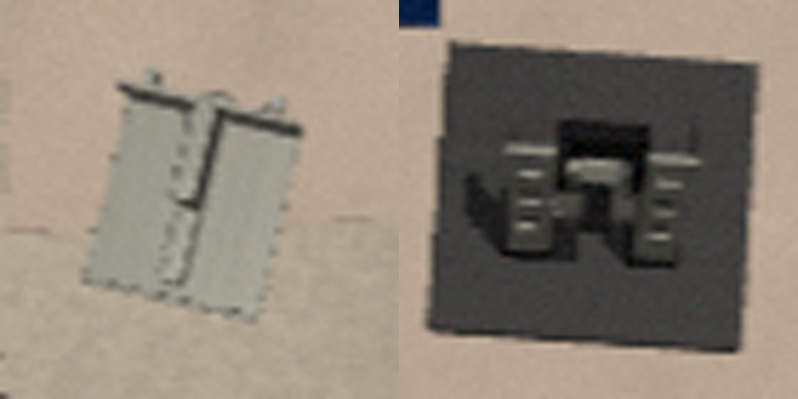

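The crop shows the foot corners, upright tops, back plate ends and front corners clearly. Next I'll fit planar poses.

```bash
cat > h.py <<'E'
import numpy as np,cv2
from scipy.optimize import least_squares
from scipy.spatial.transform import Rotation as R
from rig import robot,camera,camera_info
def fit(names,P,px,x0):
    """planar pose x,y,yaw from model points P (mm) and pixels px (camera name each)"""
    info={n:camera_info(n) for n in set(names)}
    def world(v): return R.from_euler('z',v[2]).apply(np.array(P)/1000.)+[v[0],v[1],0]
    def res(v):
        W=world(v); o=[]
        for n,w,p in zip(names,W,px):
            i=info[n]; q=cv2.projectPoints(w[None],i['rvec'],i['tvec'],i['camera_matrix'],None)[0].ravel(); o+=list(q-p)
        return o
    s=least_squares(res,x0); return s.x,np.round(s.fun,1)
def st():
    o=robot.get_obs(); r=R.from_quat(o['tool_rot']).as_matrix()
    print('t',round(o['time'],2),'p',np.round(o['position'],4),'f',np.round(o['ft_force'],1),'w',round(o['grip_width'],4)); print(np.round(r,3)); return o,r
E
python3 - <<'E'
from h import *
c=lambda l,o:(np.array(l)/5.7-0.4+np.array(o))
sp=c([(85,282),(255,320),(118,85),(300,130)],(180,180))
print(fit(['top']*4,[(-110,50,14),(-110,-50,14),(-2,50,60),(-2,-50,60)],sp,[.5,.1,0]))
tp=c([(49,42),(359,64),(342,350),(29,330),(105,150),(300,160)],(235,100))
print(fit(['top']*6,[(130,90,14),(130,-90,14),(-40,-90,14),(-40,90,14),(2,47,236),(2,-47,236)],tp,[.7,0,0]))
st()
print(camera_info('wrist'))
E
```

```text
(array([ 0.48677747,  0.20013333, -0.21584244]), array([-0.6,  0.2,  0.3,  0.8,  0.4, -0.2, -0.1, -0.8]))
(array([ 0.66025548,  0.04189543, -0.0514887 ]), array([-0.2,  0. ,  0. , -0.2,  0.2,  0.1, -0.4, -0.1,  0.4, -0.2, -0.1,
        0.3]))
t 0.1 p [0.1445 0.6074 0.2327] f [-0.6  0.3 -0.3] w 0.0873
[[-0.001  0.232  0.973]
 [-0.002  0.973 -0.232]
 [-1.    -0.002 -0.   ]]
{'camera_matrix': array([[304.31443122,   0.        , 251.64198034],
       [  0.        , 304.31443122, 190.45827956],
       [  0.        ,   0.        ,   1.        ]]), 'rvec': array([-2.30378369, -1.82167752, -0.22371428]), 'tvec': array([-0.62415571, -0.02983585,  0.39051617])}
```

```bash
python3 -m inch '[[[0,-2.5,3.1,0,1],[0,-2.5,3.1,0,1],[0,-2.5,3.1,0,1],[0,-2.5,3.1,0,1],[0,-2.5,3.1,0,1],[0,-2.5,3.1,0,1],[0,-2.5,3.1,0,1],[0,-2.5,3.1,0,1]]]'
```

```text
time: 0.77
position: [0.3406, 0.3523, 0.2285]
tool_rot: [0.076, 0.705, -0.077, 0.701]
ft_force: [0.9, 1.2, 0.9]
grip_width: 0.087
```

```bash
python3 -m inch '[[[0.5,-2.3,2.9,0,1],[0.5,-2.3,2.9,0,1],[1,-2.3,2.9,0,1],[1,-2.3,2.9,0,1],[1,-2.3,2.9,0,1],[1,0,0,0,1],[1,0,0,0,1],[0,0,0,0,1]]]'
python3 - <<'E'
from h import *
o,r=st(); i=camera_info('wrist'); im=camera('wrist')[:,:,::-1]
cv2.imwrite('pics/w1.png',im); np.savez('w1.npz',**i)
P=[(-33,0,70),(-58,0,70),(-4,6,70),(-4,-6,70),(0,50,60),(0,-50,60)]
W=R.from_euler('z',-.216).apply(np.array(P)/1000)+[.4868,.2001,0]
print(cv2.projectPoints(W,i['rvec'],i['tvec'],i['camera_matrix'],None)[0][:,0].round(0))
E
```

```text
time: 1.43
position: [0.4688, 0.1925, 0.1654]
tool_rot: [0.081, 0.702, -0.081, 0.703]
ft_force: [-0.5, 0.6, -0.1]
grip_width: 0.0871
t 1.43 p [0.4688 0.1925 0.1654] f [-0.5  0.6 -0.1] w 0.0871
[[ 0.001  0.228  0.974]
 [-0.     0.974 -0.228]
 [-1.    -0.     0.001]]
[[265. 176.]
 [265. 145.]
 [272. 209.]
 [258. 209.]
 [321. 209.]
 [208. 211.]]
```

View pics/w1.png

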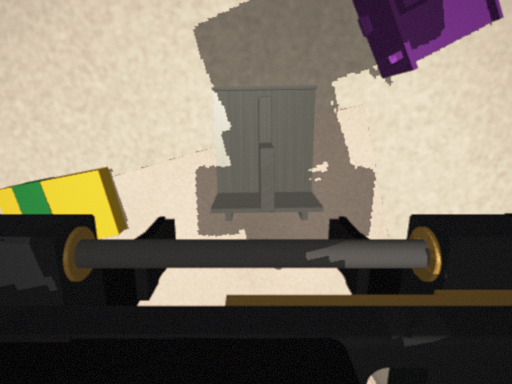

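The wrist view matches the projected shelf model to within 2 px: back plate ends at (211,210) and (322,210), rib centre at x≈266. I'll refit from these.

Run:
```python
import h; from h import *
d=np.load('w1.npz'); h.camera_info=lambda n:{k:d[k] for k in d}
v,e=fit(['w']*5,[(-110,50,14),(-110,-50,14),(0,50,60),(0,-50,60),(-58,0,70)],[(315.5,88),(213.5,88),(322,210),(210.5,210.5),(266,145)],[.487,.2,-.216]); print(v,e)
o,r=st()
g=R.from_euler('z',v[2]).apply([-.033,0,.052])+[v[0],v[1],0]
print(g,(r.T@(g-o['position']))*100, 'yaw tool',np.arctan2(r[1,2],r[0,2]))
```

```text
[ 0.48863398  0.20113936 -0.22358358] [ 1.9 -2.9 -2.1 -2.2  0.3  1.4 -1.   1.5  0.8  2.3]
t 1.48 p [0.4688 0.1929 0.1661] f [-0.3  0.7 -0.4] w 0.087
[[ 0.002  0.227  0.974]
 [-0.     0.974 -0.227]
 [-1.     0.     0.002]]
[0.45645538 0.20845629 0.052     ] [11.40316491  1.23726448 -1.57026196] yaw tool -0.22941073151997263
```

```bash
python3 -m inch '[[[1,0.7,-0.9,0.005,0.5],[2,0.6,-0.7,0,0.5],[2.2,0,0,0,0.5],[2.2,0,0,0,0.5],[2,0,0,0,0.5],[1.2,0,0,0,0.5],[0,0,0,0,0.5]]]' 15
python3 - <<'E'
from h import *
o,r=st(); g=np.array([.4565,.2085,.052]);print(r.T@(g-o['position'])*100)
E
```

```text
time: 2.07
position: [0.4579, 0.2147, 0.0614]
tool_rot: [0.082, 0.699, -0.079, 0.706]
ft_force: [0.1, 0.5, -0.2]
grip_width: 0.0489
t 2.07 p [0.4579 0.2147 0.0614] f [ 0.1  0.5 -0.2] w 0.0489
[[ 0.011  0.226  0.974]
 [ 0.003  0.974 -0.226]
 [-1.     0.005  0.01 ]]
[ 0.93288405 -0.64126799 -0.0078563 ]
```

```bash
python3 -m inch '[[[0.5,-0.5,0,0,0.5],[0.4,-0.2,0,0,0.5],[0,0,0,0,0.4],[0,0,0,0,0.35]]]' 15
python3 - <<'E'
from h import *
o,r=st(); g=np.array([.4565,.2085,.052]);print(r.T@(g-o['position'])*100)
i=camera_info('wrist'); print({k:v.tolist() for k,v in i.items()}); cv2.imwrite('pics/w2.png',camera('wrist')[60:360,60:460,::-1])
E
```

```text
time: 2.4
position: [0.4567, 0.209, 0.054]
tool_rot: [0.081, 0.698, -0.078, 0.707]
ft_force: [0.2, -0.4, 0.1]
grip_width: 0.0369
t 2.4 p [0.4567 0.209  0.054 ] f [ 0.2 -0.4  0.1] w 0.0369
[[ 0.014  0.223  0.975]
 [ 0.003  0.975 -0.223]
 [-1.     0.006  0.013]]
[ 0.19569378 -0.05917671 -0.01391357]
{'camera_matrix': [[304.3144312230654, 0.0, 251.64198034458963], [0.0, 304.3144312230654, 190.4582795568366], [0.0, 0.0, 1.0]], 'rvec': [-2.2918488006190683, -1.8264942786422984, -0.24640441883008937], 'tvec': [-0.30613539334005285, -0.3707274348191631, 0.11080887259280345]}
```

View pics/w2.png

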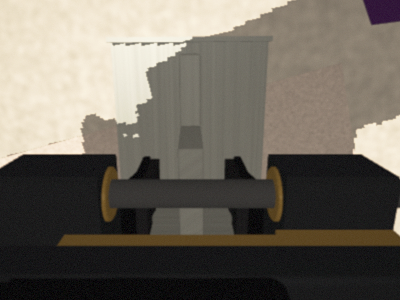

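The jaws straddle the rib, centred (rib at crop x≈190, fingers at 152 and 235). I'll grip and lift.

```bash
python3 -m inch '[[[0,0,0,0,0.1],[0,0,0,0,0],[0,0,0,0,0],[0,0,0,0,0],[0,0,0,0,0],[-1,0,0,0,0],[-2,0,0,0,0],[-2.5,0,0,0,0]]]' 45;  python3 -c "
from h import *
st()"
```

```text
time: 3.12
position: [0.4529, 0.2077, 0.1084]
tool_rot: [0.08, 0.701, -0.079, 0.704]
ft_force: [-0.3, 0.4, -3.8]
grip_width: 0.0119
t 3.12 p [0.4529 0.2077 0.1084] f [-0.3  0.4 -3.8] w 0.0119
[[ 0.005  0.224  0.975]
 [ 0.001  0.975 -0.224]
 [-1.     0.002  0.004]]
```

```bash
python3 -m inch '[[[-1.5,0,0,-0.03,0],[-2.5,0,0,-0.06,0],[-2.5,0,0,-0.06,0],[-2.5,0,0,-0.02,0],[-2.5,0,0,0,0],[-2.5,0,0,0,0],[-1.5,0,0,0,0],[0,0,0,0,0]]]';  cat >> h.py <<'E'
S=np.array([.6603,.0419,-.0515])
def go(x,y,z,S=S,off=(-.033,0,.054)):
    "tool-axis shift in cm to put shelf origin at stand-frame x,y,z (m)"
    o,r=st(); g=R.from_euler('z',S[2]).apply(np.array([x,y,z])+off)+[S[0],S[1],0]
    print('shift cm',np.round(r.T@(g-o['position'])*100,2),'turn',round(np.arctan2(r[1,2],r[0,2])-S[2],4))
    p=R.from_euler('z',-S[2]).apply(o['position']-[S[0],S[1],0])-off; print('shelf est in stand mm',np.round(p*1000,1))
E
python3 -c "
from h import *
go(-.045,0,.215)"
```

```text
time: 3.78
position: [0.4477, 0.2073, 0.276]
tool_rot: [0.017, 0.706, -0.016, 0.708]
ft_force: [0.1, 0.4, -3.3]
grip_width: 0.0114
t 3.78 p [0.4477 0.2073 0.276 ] f [ 0.1  0.4 -3.3] w 0.0114
[[ 0.003  0.047  0.999]
 [ 0.002  0.999 -0.047]
 [-1.     0.002  0.002]]
shift cm [  0.7  -15.49  14.22] turn 0.0044
shelf est in stand mm [-187.9  154.3  222. ]
```

```bash
python3 -m inch '[[[0,-1.2,1.1,0.004,0],[0,-2.4,2.2,0,0],[0,-2.6,2.4,0,0],[0,-2.8,2.6,0,0],[0,-2.4,2.2,0,0],[0.2,-1.8,1.6,0,0],[0.2,-0.8,0.7,0,0],[0,0,0,0,0]]]'; 
python3 -c "
from h import *
go(-.045,0,.215)"
```

```text
time: 4.45
position: [0.564, 0.0567, 0.2641]
tool_rot: [0.018, 0.711, -0.015, 0.703]
ft_force: [0.2, 0.6, -2.7]
grip_width: 0.0112
t 4.45 p [0.564  0.0567 0.2641] f [ 0.2  0.6 -2.7] w 0.0112
[[-0.012  0.047  0.999]
 [ 0.005  0.999 -0.047]
 [-1.     0.004 -0.012]]
shift cm [-0.52 -0.99  1.88] turn 0.0048
shelf est in stand mm [-63.9   9.8 210.1]
```

```bash
python3 -m inch '[[[-0.2,-0.5,0.8,0.004,0],[-0.3,-0.5,0.8,0,0],[0,0,0.2,0,0],[0,0,0,0,0],[0,0,0,0,0]]]'; 
python3 -c "
from h import *
go(-.045,0,.215)
t=camera('top');s=camera('scene')
cv2.imwrite('pics/t3f.png',t[:,:,::-1]);cv2.imwrite('pics/s3f.png',s[:,:,::-1])
a=cv2.resize(t[110:190,220:320,::-1],(600,480),interpolation=cv2.INTER_CUBIC)
cv2.imwrite('pics/t3.png',a)
b=cv2.resize(s[170:290,210:330,::-1],(600,600),interpolation=cv2.INTER_CUBIC)
cv2.imwrite('pics/s3.png',b)"
```

```text
time: 4.87
position: [0.5782, 0.0491, 0.2665]
tool_rot: [0.02, 0.714, -0.014, 0.699]
ft_force: [0.2, -0.1, -4.1]
grip_width: 0.0119
t 4.87 p [0.5782 0.0491 0.2665] f [ 0.2 -0.1 -4.1] w 0.0119
[[-0.021  0.049  0.999]
 [ 0.008  0.999 -0.048]
 [-1.     0.007 -0.022]]
shift cm [-0.26 -0.29  0.43] turn 0.003
shelf est in stand mm [-49.3   2.9 212.5]
```

View pics/t3.png

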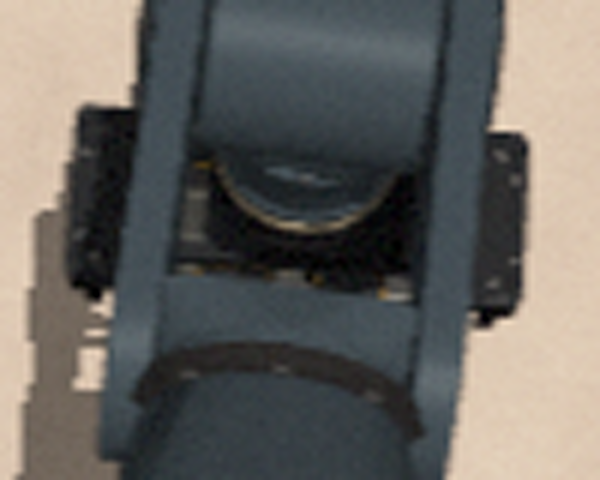

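View pics/s3.png

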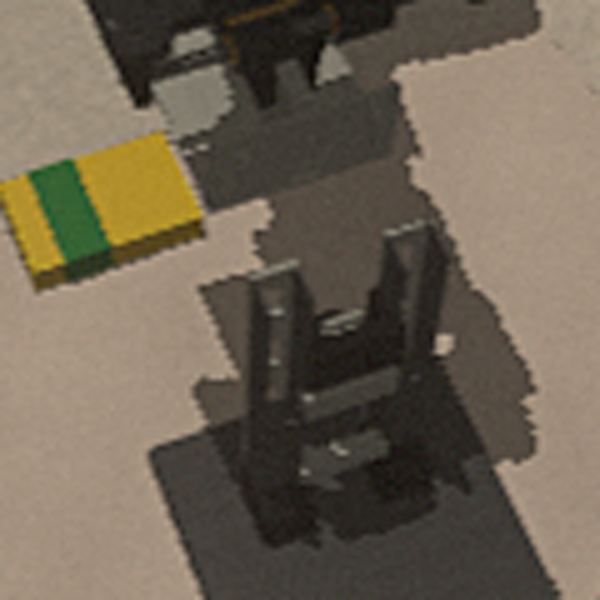

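The top view is blocked by the arm. The scene view shows the upright tops at crop (248,278)-(298,263) and (388,235)-(437,222). I'll use them with the top view to refine the stand pose and offset.

Run:
```python
from h import *
c=lambda l,o,k:(np.array(l)/k-0.4+np.array(o))
tp=c([(49,42),(359,64),(342,350),(29,330),(105,150),(156,150),(249,160),(301,160)],(235,100),5.7)
sp=c([(248,278),(298,263),(388,235),(437,222)],(210,170),5)
F=[(130,90,14),(130,-90,14),(-40,-90,14),(-40,90,14)]
U=[(2,47,236),(2,23,236),(2,-23,236),(2,-47,236)]
M=np.array(F+U+U[::-1],float); n=['top']*8+['scene']*4; px=np.vstack([tp,sp])
I={k:camera_info(k) for k in('top','scene')}
def res(v):
    m=M.copy(); m[4:,2]+=v[3]*1000
    W=R.from_euler('z',v[2]).apply(m/1000)+[v[0],v[1],0]
    return np.array([cv2.projectPoints(w[None],I[k]['rvec'],I[k]['tvec'],I[k]['camera_matrix'],None)[0].ravel()-p for k,w,p in zip(n,W,px)]).ravel()
s=least_squares(res,[.66,.04,-.05,0]); print(s.x); print(s.fun.reshape(-1,2).round(1))
```

```text
[ 0.6620664   0.04287591 -0.05792695 -0.00581781]
[[-0.2 -0.7]
 [-0.1 -0.6]
 [-0.2 -0.3]
 [-0.8 -0.8]
 [ 0.1 -0.3]
 [-0.3  0.3]
 [-0.2 -0.2]
 [-0.7  0.4]
 [ 0.2  0. ]
 [-0.4 -0. ]
 [-0.7 -0.1]
 [-1.4 -0.4]]
```

```bash
sed -i 's/^S=.*/S=np.array([.661,.0424,-.054])/' h.py; python3 -m inch '[[[-0.6,-0.2,0,0.003,0],[-0.6,-0.1,0,0.003,0],[0,0,-0.5,0,0],[0,0,0,0,0]]]'; 
python3 -c "
from h import *
go(-.006,0,.224)"
```

```text
time: 5.3
position: [0.5716, 0.0476, 0.2805]
tool_rot: [0.021, 0.715, -0.016, 0.699]
ft_force: [-0.7, 0.1, -3.3]
grip_width: 0.0115
t 5.3 p [0.5716 0.0476 0.2805] f [-0.7  0.1 -3.3] w 0.0115
[[-0.022  0.053  0.998]
 [ 0.008  0.999 -0.053]
 [-1.     0.007 -0.022]]
shift cm [ 0.13 -0.04  5.06] turn 0.0012
shelf est in stand mm [-56.6   0.3 226.5]
```

```bash
python3 -m inch '[[[0,0,0.7,0,0],[0,0,0.8,0,0],[0,0,0.8,0,0],[0,0,0.8,0,0],[0,0,0.7,0,0],[0,0,0.7,0,0],[0,0,0.3,0,0],[0,0,0,0,0]]]'; 
python3 -c "
from h import *
go(-.006,0,.215)"
```

```text
time: 5.97
position: [0.626, 0.0444, 0.279]
tool_rot: [0.022, 0.714, -0.016, 0.7]
ft_force: [-0.7, 0.2, -3.1]
grip_width: 0.0116
t 5.97 p [0.626  0.0444 0.279 ] f [-0.7  0.2 -3.1] w 0.0116
[[-0.02   0.054  0.998]
 [ 0.008  0.999 -0.053]
 [-1.     0.007 -0.02 ]]
shift cm [ 1.01 -0.02 -0.37] turn 0.0006
shelf est in stand mm [-2.10e+00  1.00e-01  2.25e+02]
```

```bash
python3 -m inch '[[[0,0,-0.3,0,0],[0.3,0,0,0,0],[0.3,0,0,0,0],[0,0,0,0,0]]]'; 
python3 -c "
from h import *
go(-.006,0,.215)"
```

```text
time: 6.3
position: [0.6216, 0.0447, 0.2718]
tool_rot: [0.022, 0.715, -0.016, 0.699]
ft_force: [0.2, 0.1, -4.2]
grip_width: 0.0118
t 6.3 p [0.6216 0.0447 0.2718] f [ 0.2  0.1 -4.2] w 0.0118
[[-0.023  0.053  0.998]
 [ 0.009  0.999 -0.053]
 [-1.     0.007 -0.023]]
shift cm [ 0.27 -0.02  0.05] turn 0.0006
shelf est in stand mm [-6.500e+00  2.000e-01  2.178e+02]
```

```bash
python3 -m inch '[[[0.15,0,0,0,0],[0.15,0,0,0,0],[0,0,0,0,0]]]'; 
python3 -c "
from h import *
go(-.006,0,.215)"
```

```text
time: 6.55
position: [0.6205, 0.0449, 0.2683]
tool_rot: [0.022, 0.715, -0.016, 0.698]
ft_force: [0.5, 0.2, -2.9]
grip_width: 0.0118
t 6.55 p [0.6205 0.0449 0.2683] f [ 0.5  0.2 -2.9] w 0.0118
[[-0.024  0.053  0.998]
 [ 0.009  0.999 -0.053]
 [-1.     0.007 -0.024]]
shift cm [-0.07 -0.03  0.15] turn 0.0008
shelf est in stand mm [ -7.5   0.3 214.3]
```

```bash
python3 -m inch '[[[0.15,0,0.1,0,0],[0.15,0,0.08,0,0],[0,0,0,0,0]]]'; 
python3 -c "
from h import *
go(-.006,0,.202)"
```

```text
time: 6.8
position: [0.6223, 0.0449, 0.2653]
tool_rot: [0.022, 0.715, -0.016, 0.699]
ft_force: [-0.7, 0.1, -2.9]
grip_width: 0.0119
t 6.8 p [0.6223 0.0449 0.2653] f [-0.7  0.1 -2.9] w 0.0119
[[-0.023  0.053  0.998]
 [ 0.009  0.999 -0.053]
 [-1.     0.007 -0.024]]
shift cm [ 0.93 -0.05 -0.01] turn 0.0009
shelf est in stand mm [ -5.7   0.4 211.3]
```

```bash
python3 -m inch '[[[0.15,0,0,0,0],[0.15,0,0,0,0],[0,0,0,0,0]]]'; 
python3 -c "
from h import *
go(-.006,0,.202)"
```

```text
time: 7.05
position: [0.6227, 0.0449, 0.2651]
tool_rot: [0.021, 0.714, -0.016, 0.699]
ft_force: [0.8, 0.3, -3.8]
grip_width: 0.0119
t 7.05 p [0.6227 0.0449 0.2651] f [ 0.8  0.3 -3.8] w 0.0119
[[-0.021  0.053  0.998]
 [ 0.008  0.999 -0.053]
 [-1.     0.007 -0.021]]
shift cm [ 0.91 -0.05 -0.05] turn 0.0011
shelf est in stand mm [ -5.3   0.4 211.1]
```

```bash
python3 -m inch '[[[0.15,0,0,0,0],[0.15,0,0,0,0]]]'; 
python3 -c "
from h import *
go(-.006,0,.202)"
```

```text
time: 7.22
position: [0.6231, 0.045, 0.2642]
tool_rot: [0.021, 0.713, -0.016, 0.7]
ft_force: [-4.8, -0.1, 8.6]
grip_width: 0.0119
t 7.22 p [0.6231 0.045  0.2642] f [-4.8 -0.1  8.6] w 0.0119
[[-0.018  0.053  0.998]
 [ 0.008  0.999 -0.053]
 [-1.     0.007 -0.019]]
shift cm [ 0.82 -0.06 -0.08] turn 0.0013
shelf est in stand mm [ -5.    0.5 210.2]
```

```bash
python3 -m inch '[[[-0.4,0,-0.3,0.002,0],[0,0,-1,0,0],[0,0,-1.2,0,0],[0.5,0,-0.6,0,0],[1.2,0,0,0,0],[1.2,0,0,0,0],[0.6,0,0,0,0],[0,0,0,0,0]]]'; 
python3 -c "
from h import *
go(-.020,0,.1708)"
```

```text
time: 7.88
position: [0.5898, 0.047, 0.2303]
tool_rot: [0.022, 0.713, -0.017, 0.7]
ft_force: [-0.2, 1.0, -3.0]
grip_width: 0.0116
t 7.88 p [0.5898 0.047  0.2303] f [-0.2  1.  -3. ] w 0.0116
[[-0.018  0.056  0.998]
 [ 0.008  0.998 -0.056]
 [-1.     0.007 -0.018]]
shift cm [ 0.51 -0.07  1.85] turn -0.0016
shelf est in stand mm [-38.4   0.7 176.3]
```

```bash
python3 -m inch '[[[0.25,-0.05,0.6,0,0],[0.25,0,0.6,0,0],[0,0,0.5,0,0],[0,0,0,0,0]]]'; 
python3 -c "
from h import *
go(-.012,0,.1708)"
```

```text
time: 8.22
position: [0.6094, 0.0452, 0.2242]
tool_rot: [0.022, 0.713, -0.017, 0.701]
ft_force: [0.8, 1.0, -2.8]
grip_width: 0.0117
t 8.22 p [0.6094 0.0452 0.2242] f [ 0.8  1.  -2.8] w 0.0117
[[-0.016  0.056  0.998]
 [ 0.008  0.998 -0.056]
 [-1.     0.007 -0.017]]
shift cm [-0.07  0.    0.67] turn -0.0019
shelf est in stand mm [-18.7   0.  170.2]
```

```bash
python3 -m inch '[[[-0.05,0,0.3,0,0],[-0.02,0,0.3,0,0],[0,0,0.3,0,0],[0,0,0.3,0,0]]]'; 
python3 -c "
from h import *
go(0,0,.1708)"
```

```text
time: 8.55
position: [0.6232, 0.0443, 0.2255]
tool_rot: [0.022, 0.712, -0.017, 0.701]
ft_force: [-0.1, 0.4, -4.3]
grip_width: 0.0115
t 8.55 p [0.6232 0.0443 0.2255] f [-0.1  0.4 -4.3] w 0.0115
[[-0.015  0.056  0.998]
 [ 0.008  0.998 -0.056]
 [-1.     0.007 -0.016]]
shift cm [0.07 0.01 0.48] turn -0.0018
shelf est in stand mm [-4.800e+00 -1.000e-01  1.715e+02]
```

```bash
python3 -m inch '[[[0,0,0.25,0,0],[0,0,0.2,0,0],[0,0,0.2,0,0]]]'; 
python3 -c "
from h import *
go(0,0,.1708)"
```

```text
time: 8.8
position: [0.6299, 0.044, 0.2252]
tool_rot: [0.022, 0.713, -0.017, 0.701]
ft_force: [-6.2, 0.9, -1.0]
grip_width: 0.0116
t 8.8 p [0.6299 0.044  0.2252] f [-6.2  0.9 -1. ] w 0.0116
[[-0.017  0.056  0.998]
 [ 0.008  0.998 -0.056]
 [-1.     0.007 -0.018]]
shift cm [ 0.05  0.   -0.18] turn -0.0016
shelf est in stand mm [  1.8  -0.  171.2]
```

```bash
python3 -m inch '[[[0,0,0.15,0,0],[0,0,0.1,0,0],[0.2,0,0.05,0,0]]]'; 
python3 -c "
from h import *
go(0.001,0,.154)"
```

```text
time: 9.05
position: [0.6298, 0.0442, 0.2236]
tool_rot: [0.022, 0.716, -0.017, 0.698]
ft_force: [-2.3, 0.2, -1.7]
grip_width: 0.0114
t 9.05 p [0.6298 0.0442 0.2236] f [-2.3  0.2 -1.7] w 0.0114
[[-0.025  0.056  0.998]
 [ 0.008  0.998 -0.056]
 [-1.     0.007 -0.026]]
shift cm [ 1.56 -0.02 -0.04] turn -0.0017
shelf est in stand mm [1.800e+00 1.000e-01 1.696e+02]
```

```bash
python3 -m inch '[[[0.25,0,0.02,0,0],[0.25,0,0.02,0,0],[0.25,0,0.02,0,0]]]'; 
python3 -c "
from h import *
go(0.001,0,.154)"
```

```text
time: 9.3
position: [0.6298, 0.0443, 0.2177]
tool_rot: [0.022, 0.716, -0.017, 0.698]
ft_force: [-5.4, -0.1, 6.9]
grip_width: 0.0118
t 9.3 p [0.6298 0.0443 0.2177] f [-5.4 -0.1  6.9] w 0.0118
[[-0.025  0.056  0.998]
 [ 0.008  0.998 -0.055]
 [-1.     0.006 -0.025]]
shift cm [ 0.97 -0.03 -0.05] turn -0.0015
shelf est in stand mm [  1.8   0.2 163.7]
```

Catch resistance is felt (about 10 N) as expected. I'll keep pressing.

```bash
python3 -m inch '[[[0.3,0,0,0,0],[0.3,0,0,0,0]]]'; 
python3 -c "
from h import *
go(0.001,0,.152)"
```

```text
time: 9.47
position: [0.6295, 0.0444, 0.2131]
tool_rot: [0.022, 0.715, -0.017, 0.698]
ft_force: [-2.6, -0.1, 0.5]
grip_width: 0.0115
t 9.47 p [0.6295 0.0444 0.2131] f [-2.6 -0.1  0.5] w 0.0115
[[-0.024  0.055  0.998]
 [ 0.008  0.998 -0.055]
 [-1.     0.006 -0.024]]
shift cm [ 0.71 -0.03 -0.03] turn -0.0013
shelf est in stand mm [  1.5   0.3 159.1]
```

```bash
python3 -m inch '[[[0.3,0,0,0,0],[0.25,0,0,0,0]]]'; 
python3 -c "
from h import *
go(0.001,0,.152)"
```

```text
time: 9.63
position: [0.6298, 0.0445, 0.2072]
tool_rot: [0.022, 0.715, -0.017, 0.699]
ft_force: [-0.8, 0.1, -2.1]
grip_width: 0.0117
t 9.63 p [0.6298 0.0445 0.2072] f [-0.8  0.1 -2.1] w 0.0117
[[-0.022  0.056  0.998]
 [ 0.008  0.998 -0.055]
 [-1.     0.006 -0.023]]
shift cm [ 0.12 -0.04 -0.07] turn -0.0014
shelf est in stand mm [  1.8   0.4 153.2]
```

```bash
python3 -m inch '[[[0.15,0,0,0,0],[0.15,0,0,0,0]]]'; 
python3 -c "
from h import *
go(0.001,0,.150)"
```

```text
time: 9.8
position: [0.6298, 0.0445, 0.2055]
tool_rot: [0.022, 0.715, -0.017, 0.699]
ft_force: [-8.9, 0.4, 13.7]
grip_width: 0.0116
t 9.8 p [0.6298 0.0445 0.2055] f [-8.9  0.4 13.7] w 0.0116
[[-0.022  0.055  0.998]
 [ 0.007  0.998 -0.055]
 [-1.     0.006 -0.022]]
shift cm [ 0.15 -0.04 -0.07] turn -0.0012
shelf est in stand mm [  1.8   0.4 151.5]
```

```bash
python3 -m inch '[[[0.15,0,0,0,0],[0.15,0,0,0,0]]]'; 
python3 -c "
from h import *
go(0.001,0,.150)"
```

```text
time: 9.97
position: [0.6298, 0.0445, 0.2056]
tool_rot: [0.021, 0.714, -0.017, 0.699]
ft_force: [-5.1, -0.4, 6.3]
grip_width: 0.0117
t 9.97 p [0.6298 0.0445 0.2056] f [-5.1 -0.4  6.3] w 0.0117
[[-0.021  0.055  0.998]
 [ 0.007  0.998 -0.055]
 [-1.     0.005 -0.021]]
shift cm [ 0.16 -0.04 -0.07] turn -0.0006
shelf est in stand mm [  1.8   0.4 151.6]
```

Hard stop reached at 151.5 mm, against 152.3 predicted from the touch, after the catch force fell away. I'll release and retreat straight up.

```bash
python3 -m inch '[[[0,0,0,0,0.15],[0,0,0,0,0.3],[0,0,0,0,0.4],[0,0,0,0,0.4],[-1,0,0,0,0.4],[-2,0,0,0,0.4],[-2.5,0,0,0,0.4],[-2.5,0,0,0,0.4]]]'; python3 -m inch '[[[-1,0,-3.5,0,0.4],[-1,0,-3.5,0,0.4],[0,0,-3.5,0,0.4],[0,0,-3.5,0,0.4],[0,0,-3.5,0,0.4],[0,0,-3,0,0.4],[0,0,-1,0,0.4],[0,0,0,0,0.4]]]'
python3 -c "
from h import *
st()
s=camera('scene');t=camera('top')
f=lambda a:cv2.resize(a[:,:,::-1],(400,400),interpolation=cv2.INTER_CUBIC)
cv2.imwrite('pics/t5f.png',t[:,:,::-1]);cv2.imwrite('pics/s5f.png',s[:,:,::-1])
cv2.imwrite('pics/e.png',np.hstack([f(s[190:290,230:330]),f(t[105:195,225:315])]))
for q in [(0,0,236),(0,50,210),(0,-50,210),(-110,50,164),(-110,-50,164)]:
    w=R.from_euler('z',S[2]).apply(np.array(q)/1000)+[S[0],S[1],0];o=[]
    for n,off,k in(('scene',(230,190),4),('top',(225,105),400/90)):
        i=camera_info(n);p=cv2.projectPoints(w[None],i['rvec'],i['tvec'],i['camera_matrix'],None)[0].ravel();o.append(((p-off+.4)*k).round())
    print(q,o)
"
```

```text
time: 10.63
position: [0.6335, 0.0435, 0.2836]
tool_rot: [0.022, 0.714, -0.017, 0.699]
ft_force: [-0.5, 0.0, -0.3]
grip_width: 0.0343
time: 11.3
position: [0.4202, 0.0543, 0.3166]
tool_rot: [0.021, 0.703, -0.018, 0.711]
ft_force: [0.2, -0.2, -0.9]
grip_width: 0.0346
t 11.3 p [0.4202 0.0543 0.3166] f [ 0.2 -0.2 -0.9] w 0.0346
[[ 0.011  0.056  0.998]
 [ 0.004  0.998 -0.056]
 [-1.     0.004  0.011]]
(0, 0, 236) [array([190., 110.]), array([202., 101.])]
(0, 50, 210) [array([263., 109.]), array([123., 107.])]
(0, -50, 210) [array([112., 158.]), array([279., 118.])]
(-110, 50, 164) [array([189.,  18.]), array([111., 290.])]
(-110, -50, 164) [array([51., 61.]), array([264., 301.])]
```

View pics/e.png

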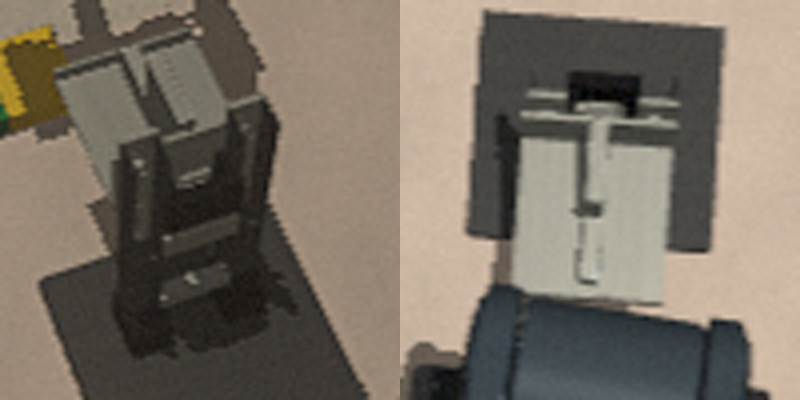

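The shelf hangs level and square in the top slots and matches the projected pose to within a few pixels. The gripper is clear, so I'm handing in.

```bash
python3 -c "
from rig import robot
print(robot.hand_in())"
```

```text
the job is handed in; nothing more can be done
None
```

I hooked the shelf's two claws into the top pair of slots, pressed it down to a hard stop, let go and handed the job in at about 11 s.

- **Finding the height:** I touched the claws on the tops of the uprights with about 12 N. That contact gave an offset of about +1 mm and the height at which to push in.
- **Insertion:** the claws went in without hitting the sheet, and the back plate met the uprights with about 6 N.
- **Pressing down:** the catch resisted with about 10 N, then the force fell to almost nothing. The hard stop came at about 17 N, 0.8 mm below the level predicted from the touch. A second press did not move it further. The largest force I read was about 20 N.
- **After release:** the last pictures show the shelf hanging square in the top slots, and the gripper clear of it. I saw nothing disturbed around the stand. I did not measure the bystanders again.

**What disagreed or stayed unchecked:**
- The camera fit put the stand's offset at about -6 mm, against about +1 mm by touch. I trusted the touch.
- In the last scene picture the shelf's front edge sits about 3 px lower than projected. About 2 px of that also shows at the upright tops, so most of it is probably camera error, though a slight droop is possible.
- I could not see the catch or the rest pad directly. That the catch snapped out and the pad is held down rests on the force readings and the hard stop.

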